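# Screw the water elbow round to its mark

### The job

Two steel pipe fittings sit on threaded stubs in the worktop: an elbow with a single outlet and a tee with two. The elbow is only started on its thread: screw it clockwise (seen from above) until its outlet points along the raised mark on its flange's tongue, stop there without overrunning the mark, and let go. Leave the tee as it is.

Things in the scene. Friction and masses are not known exactly. Their poses are not given: they have to be found in the camera images.
- elbow: Steel elbow with ONE outlet. Origin on its vertical thread axis at worktop height, +x along the outlet, z up. Grip cheeks: two flats 30 mm apart in y, 40 long in x, 49 to 90 mm above the origin; below them a 40 mm round collar. Clockwise from above screws it down (1 mm per rad). Friction 0.08 N m, stays where left. Starts 0.6 to 1.3 rad short of the mark; can overrun it.
- elbow_outlet (a point): Centre of the mouth of the elbow's outlet, a level steel tube 24 mm thick with a 29 mm bead at its end: 62 mm from the thread axis and 70 mm above the worktop.
- elbow_flange: Fixed grey deck flange under the elbow, 92 mm across, 8 mm thick, with a brass threaded stub. Origin on the thread axis at worktop height, z up. A tongue 26 mm wide runs along its +x to 84 mm from the axis; on it lies the mark, a raised straight black rib 5 mm wide, 51 to 81 mm from the axis. The elbow is right when its outlet points along this +x.
- tee_outlet (a point): Centre of the mouth of one of the two outlets, in line with each other, of the tee, the other steel fitting: 62 mm from the tee's own thread axis, 70 mm above the worktop. The tee has the same collar, cheeks and kind of flange with a marked tongue, and turns as easily; it is to be left alone.

How it is judged:
By the outcome, as a careful person would: the job done as asked, in the order asked, and still so for the second after the job is handed in, with the robot touching nothing.
It also fails if it takes over 32 s, if anything falls off the work surface, if the arm or the gripper's body presses on something with over 40 N, if the wrist force passes 120 N, or if a joint passes its speed limit or range.

### The arm

A 7-joint arm with a two-finger parallel gripper is mounted at the origin on a cart in front of the work surface, level with it; the furniture and walls round the work are solid. World frame = base frame: x ahead of the robot, y to its left, z up, the work surface at z = 0. Lengths are in m, angles in rad, forces in N, time in s.
With the tool pointing down it reaches from about 0.425 to 1.025 m from the base axis. Payload 9.4 kg.
Tool frame: the origin (TCP) lies between the finger pads; the fingertips stand 25 mm ahead of it and the grasp point (between the pads) lies 6 mm ahead of it; z points along the fingers, y is the line along which they close (so a half turn about z gives the same grasp; the last joint's range is limited). The gripper opens to 93 mm and grips with 3 to 60 N. Pads are 15 mm wide; open, the fingers measure 128 mm over their backs; the gripper's body (75 mm by 188 mm) begins 65 mm behind the grasp point.
Start: joints at [1.052, 0.599, -0.003, 1.599, 0.002, 0.943, -0.08], TCP at [0.31, -0.655, 0.244] pointing down, gripper open.
Joint ranges: [-2.57, 2.57], [-0.35, 1.97], [-1.29, 1.29], [0.11, 2.56], [-1.05, 4.19], [0.11, 1.86], [-2.63, 2.63]. Speed limits (rad/s): [2.22, 2.22, 3.01, 3.01, 3.14, 3.14, 3.14].

### API

Orientations are given as a 3x3 rotation matrix whose columns are the frame's x, y, z axes.
In Python, from bench import r gives the robot as it stands. Calls block until the motion is done:
- r.movep(position, orientation): joint-space move of the TCP to a pose.
- r.servo_line(position, v=0.15, rot=None, stop_force=None): straight line of the TCP; rot=None keeps the orientation; v is the mean speed in m/s. With stop_force (N) it stops when the force on the tool has changed by that much, and returns True; else False.
- r.goto_joints(angles): joint-space move.
- r.set_gripper(opening, effort=None): opening from 0.0 (shut) to 1.0 (fully open); effort is the grip in N (None keeps the last); returns when the fingers have stopped.
- r.wait(seconds).
- r.solve_ik(position, orientation): joint angles nearest the present ones, or None.
- r.get_state(): the state.
- r.get_image(name): name is "side" or "top"; returns a dict with "color" (400x640x3 uint8, red, green, blue), "vfov" (degrees; the focal length in pixels is half the picture's height over the tangent of half this angle, whatever the lens; pixels are square), "cx", "cy" (the principal point, pixels), "k1" (the pictures are not rectified: a ray, as slopes to the right and down, at radius r is drawn at 1 + k1 r^2 times it, then the intrinsics apply), "camera_from_world" (4x4, takes a point from world to camera coordinates). Camera axes: x right, y up, looking along -z (the intrinsics and any distortion apply to the point x, -y, -z); pixel columns grow to the right and rows downward; lengths in m; the calibration is good to about 2 mm. A picture is of the moment at which its call begins. There is no depth.
A pose or a line that the arm cannot do raises r.IKError and nothing moves.
- r.job_done(): hands the job in; it is judged then, once.
The state is a dict: "t": time; "q": joint angles; "qd": joint speeds; "effort": joint torques, N m; "ee_pos": TCP position; "orientation": TCP orientation; "contact_force": force on the tool from outside, world axes, zero at the start; "moment": the same for the moment, N m; "width": opening from 0.0 (shut) to 1.0 (fully open); "grip_force": force on a finger pad.
Only numpy, scipy, OpenCV 4.12 (cv2) and the standard library are available. Lean on these libraries where they do the work, as an engineer would, in place of code of your own. Each camera call takes 0.05 s, during which the arm holds its last target. There are 200 camera calls.

## Working session

There is one attempt and no reset: what is moved stays moved. The work goes in short steps, each a Python script; the robot and the scene stay as the last script left them, time stands still between calls to the robot, and variables do not carry over. Pictures are saved under pics/ and viewed, at most 10 in all, crops included, and the job is handed in when it is done.

```bash
mkdir -p pics; cat > h.py <<'E'
import numpy as np, cv2
from bench import r
def K(im):
    f=im["color"].shape[0]/2/np.tan(np.radians(im["vfov"])/2)
    return np.array([[f,0,im["cx"]],[0,f,im["cy"]],[0,0,1]]), np.array([im["k1"],0,0,0,0.])
def cvT(im): return np.diag([1,-1,-1,1])@np.array(im["camera_from_world"])
def proj(im,P):
    T=cvT(im); k,d=K(im)
    return cv2.projectPoints(np.atleast_2d(np.float64(P)),cv2.Rodrigues(T[:3,:3])[0],T[:3,3],k,d)[0][:,0]
def unproj(im,uv,z):
    T=cvT(im); k,d=K(im)
    n=cv2.undistortPoints(np.float64(uv).reshape(-1,1,2),k,d)[:,0]
    R=T[:3,:3].T; c=-R@T[:3,3]; D=np.c_[n,np.ones(len(n))]@R.T
    return c+D*((z-c[2])/D[:,2])[:,None]
E
python3 - <<'E'
from h import *
for n in("top","side"):
    im=r.get_image(n); cv2.imwrite(f"pics/{n}0.png",im["color"][:,:,::-1]); print(n,im["vfov"],im["k1"],np.linalg.inv(im["camera_from_world"]).round(3)[:3])
print(r.get_state())
E
```

```text
top 44.95075953571221 -0.07217908233277404 [[ 0.1    0.97  -0.222  0.279]
 [-0.995  0.099 -0.018 -0.053]
 [ 0.005  0.223  0.975  0.914]]
side 43.67926632890027 -0.10559021991400953 [[-1.    -0.013 -0.004  0.472]
 [ 0.004 -0.551  0.834  0.687]
 [-0.013  0.834  0.551  0.548]]
{'t': 0.1, 'q': array([ 1.05229597,  0.60003633, -0.00254044,  1.6000232 ,  0.00182006,
        0.94291455, -0.07978706]), 'qd': array([ 1.33209997e-03, -5.13721442e-05,  2.61711042e-04, -1.55889981e-03,
       -1.00654430e-03, -1.84215688e-03, -1.30006714e-03]), 'effort': array([ 4.85829252e-03, -7.66565895e+01,  1.50246173e+00, -2.52940214e+01,
       -5.22803923e-02,  1.36094770e-02,  1.09097796e-04]), 'ee_pos': array([ 0.30980338, -0.65504061,  0.24286223]), 'orientation': array([[ 9.03948763e-01,  4.27640173e-01, -7.19302345e-04],
       [ 4.27640752e-01, -9.03948008e-01,  1.17732627e-03],
       [-1.46739911e-04, -1.37184563e-03, -9.99999048e-01]]), 'contact_force': array([ 0.49405465, -0.48309306,  0.3627568 ]), 'moment': array([0.05069692, 0.0385408 , 0.00432147]), 'grip_force': 0.0, 'width': 0.9951169238808707}
```

View pics/top0.png

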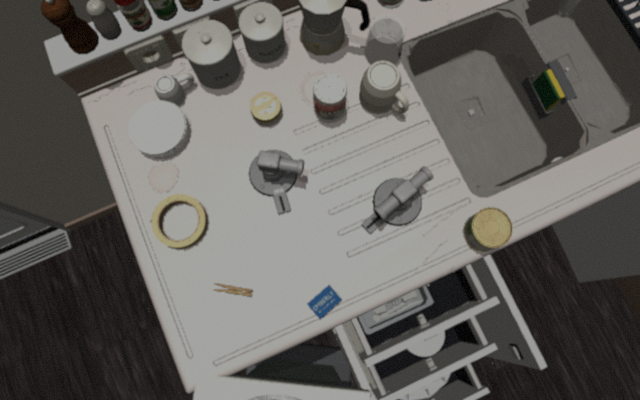

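View pics/side0.png

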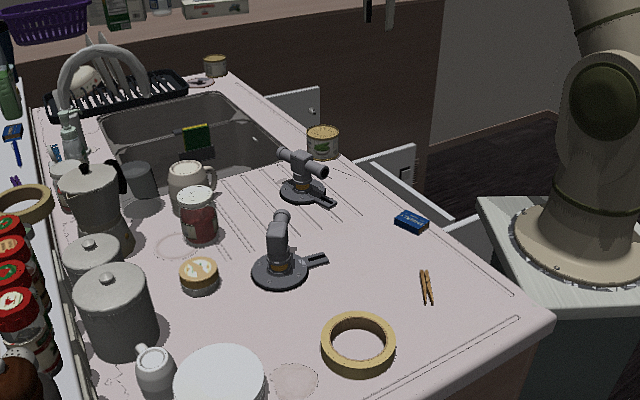

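The top view shows the elbow at (274,172), its outlet to the right at (303,167) and the tongue down to (283,210). The tee, with two outlets, is at (398,200). In the side view the elbow is at (281,268). I'll zoom in on both.

```bash
python3 - <<'E'
from h import *
a=cv2.imread("pics/top0.png")[135:225,235:325]; b=cv2.imread("pics/side0.png")[200:300,240:340]
f=lambda x:cv2.convertScaleAbs(cv2.resize(x,(400*1,400),interpolation=cv2.INTER_CUBIC),alpha=1.6)
cv2.imwrite("pics/crop.png",np.hstack([f(a),f(b)]))
im=r.get_image("top"); print(unproj(im,[[274,173],[282,211]],.008), unproj(im,[[303,167]],.07), unproj(im,[[398,202]],.008))
im=r.get_image("side"); print(unproj(im,[[281,270],[327,260]],.008), unproj(im,[[282,217]],.07))
E
```

```text
[[0.53419364 0.06363541 0.008     ]
 [0.46061294 0.03908392 0.008     ]] [[0.5333762  0.00448105 0.07      ]] [[ 0.50081133 -0.1810356   0.008     ]]
[[0.53479797 0.06938525 0.008     ]
 [0.45911747 0.04551966 0.008     ]] [[0.53320333 0.00699904 0.07      ]]
```

View pics/crop.png

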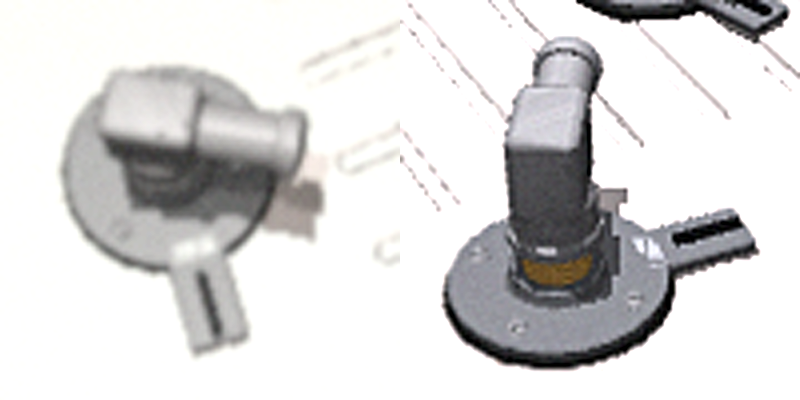

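The crops show the rib on the tongue, top (205,272)→(217,345), side (674,238)→(738,218), and the block and bead clearly. I'll fit centre, mark angle and elbow angle jointly to both views.

```bash
cat > fit.py <<'E'
from h import *
from scipy.optimize import least_squares
t=r.get_image("top"); s=r.get_image("side")
T=lambda u,v:(235+(u+.5)/4.444-.5,135+(v+.5)/4.444-.5); S=lambda u,v:(240+(u-400+.5)/4-.5,200+(v+.5)/4-.5)
# (cam, pixel, frame m/e, local xyz)
O=[(t,T(195,356),'m',(.084,.013,.008)),(t,T(248,341),'m',(.084,-.013,.008)),(t,T(205,270),'m',(.051,0,.010)),(t,T(217,347),'m',(.081,0,.010)),
(s,S(735,208),'m',(.084,-.013,.008)),(s,S(757,243),'m',(.084,.013,.008)),(s,S(674,240),'m',(.051,0,.010)),(s,S(738,217),'m',(.081,0,.010)),
(t,T(110,70),'e',(-.02,.015,.091)),(t,T(103,134),'e',(-.02,-.015,.091)),(t,T(196,148),'e',(.02,-.015,.091)),
(s,S(512,150),'e',(-.02,.015,.091)),(s,S(583,154),'e',(-.02,-.015,.091)),(s,S(590,92),'e',(.02,-.015,.091)),(s,S(525,88),'e',(.02,.015,.091))]
# flange rim extremes: leftmost/right/bottom
rim=lambda p:np.array([p[0]+.046*np.cos(A),p[1]+.046*np.sin(A),0*A+.008]).T
A=np.linspace(0,2*np.pi,180)
def res(p,full=False):
    o=[]
    for im,uv,f,l in O:
        a=p[2] if f=='m' else p[3]; c,q=np.cos(a),np.sin(a)
        off=p[4:6] if im is s else -p[4:6]
        o.append((proj(im,[p[0]+c*l[0]-q*l[1],p[1]+q*l[0]+c*l[1],l[2]])[0]+off-uv))
    P=proj(t,rim(p))-p[4:6]; o.append([P[:,0].min()-T(62,0)[0],0]); 
    P=proj(s,rim(p))+p[4:6]; o.append([P[:,0].min()-S(445,0)[0],P[:,0].max()-S(674,0)[0]])
    o=np.array(o); return o if full else o.ravel()
if __name__=="__main__":
    f=least_squares(res,[.534,.066,-2.82,-1.57,0,0],loss='soft_l1')
    print(f.x.round(4),np.degrees(f.x[2:4]),f.x[3]-f.x[2]); print(res(f.x,True).round(1).tolist())
    c=f.x[:2]
    for a0 in (0,np.pi):
        for a in (f.x[3]+a0,f.x[2]+a0):
            R=np.array([[np.cos(a),np.sin(a),0],[np.sin(a),-np.cos(a),0],[0,0,-1]])
            print(np.round(r.solve_ik([*c,.08],R),2) if r.solve_ik([*c,.08],R) is not None else None)
E
python3 fit.py
```

```text
[ 0.5346  0.0678 -2.7338 -1.6025 -1.3516  0.5614] [-156.63703134  -91.81559712] 1.1313474529933631
[[13.6, -4.5], [-11.4, 2.9], [-0.2, 0.6], [1.6, -2.1], [6.3, 9.2], [-5.6, -8.5], [0.3, 1.0], [0.7, 2.0], [-0.3, -0.8], [-1.5, 0.7], [-0.2, 0.4], [-1.8, -0.2], [0.3, -1.1], [0.4, -1.0], [-2.3, -0.1], [1.2, 0.0], [0.8, -0.2]]
[ 0.46  0.9  -1.11  2.11  1.1   0.9   1.79]
[ 0.25  0.72 -0.71  2.12  0.86  0.61  0.89]
[-0.09  0.63 -0.21  2.14  0.32  0.39 -0.58]
[-0.25  0.63  0.02  2.15 -0.04  0.36 -1.35]
```

I swapped the tongue's corner signs, so I'll fix those and refit.

```bash
sed -i "s/(\.084,\.013,/(.084,TMP,/g; s/(\.084,-\.013,/(.084,.013,/g; s/TMP/-.013/g" fit.py; python3 fit.py
```

```text
[ 0.5348  0.0683 -2.738  -1.6006 -1.3662  0.1615] [-156.87660102  -91.70635954] 1.137435288156081
[[0.1, -0.1], [1.2, -0.7], [-0.5, 1.0], [1.2, -1.8], [-0.1, 0.2], [0.8, 0.4], [0.3, 0.9], [0.7, 1.9], [-0.6, -0.5], [-1.7, 1.0], [-0.4, 0.6], [-1.9, -0.4], [0.2, -1.3], [0.3, -1.2], [-2.4, -0.3], [0.9, 0.0], [0.6, -0.3]]
[ 0.46  0.9  -1.11  2.11  1.1   0.9   1.79]
[ 0.25  0.73 -0.72  2.12  0.86  0.61  0.89]
[-0.09  0.63 -0.21  2.14  0.32  0.4  -0.58]
[-0.25  0.63  0.02  2.15 -0.04  0.36 -1.36]
```

```bash
cat > rib.py <<'E'
from h import *
def rib(name,box,thr=60):
    im=r.get_image(name); x0,x1,y0,y1=box
    g=cv2.cvtColor(im["color"],cv2.COLOR_RGB2GRAY)[y0:y1,x0:x1].astype(float)
    return im,g
if __name__=="__main__":
    for n,b in(("top",(272,294,190,217)),("side",(304,332,250,268))):
        im,g=rib(n,b); print(n); print("\n".join(" ".join("%3d"%v for v in row) for row in g))
E
python3 rib.py
```

```text
top
121 130 140 151 153 158 154 146 152 156 155 140 123 105  73  56  81 122 151 163 164 164
122 128 145 155 155 158 152 147 149 152 146 134 119  87  71  86 126 154 163 165 164 163
122 130 141 150 151 149 145 136 137 136 128 121 113 100 114 136 155 163 164 162 165 164
118 125 135 143 138 137 132 126 121 123 119 118 116 113 135 157 163 166 163 164 165 163
 96 116 129 130 122 121 120 118 116 118 119 117 119 113 131 155 165 164 164 164 165 163
 78 103 116 121 119 120 116 105 105 113 118 121 118 115 120 150 163 162 164 163 163 164
111 103 114 118 119 119 109  85  78  95 110 120 120 116 115 144 161 165 164 165 163 165
143 116 113 119 120 120 110  75  48  69 105 120 120 118 114 129 156 162 163 164 164 165
158 129 117 117 122 121 111  83  46  59 104 118 119 121 111 116 150 163 165 163 164 163
161 144 121 117 122 119 117  88  52  53  91 114 120 119 115 114 145 162 166 165 163 164
162 156 128 118 121 120 117 102  64  50  78 110 121 120 117 111 138 157 167 164 165 164
165 158 132 118 120 121 123 113  76  48  67 106 118 119 119 115 126 152 163 163 163 163
165 159 137 118 119 121 120 116  85  49 
[... 2600 characters left out ...]
  73  55  32  20 198 183 178
156  93  89  94  98 101 100  99  96  96 102  99 103 100  98  92  86  76  67  33  33  23  19  20  34  78 189 182
154 139  89  92  96  93  97  98  95  97 101  97  84  82  72  54  21  32  22  16  18  38  24  64  74  93 190 178
128 128  96  98  96  95  99  98  96  88  79  63  47  32  23  17  16  35  32  78  80  78  74 104 202 189 181 177
 85  94 114  96  97  88  84  70  57  40  32  22  23  13  36  65  85  73  72 169 200 197 196 191 184 184 179 181
112 116  98  54  63  47  32  30  15  24  40  34  60  86  78 207 197 192 195 186 183 182 180 181 178 179 180 177
 92  95 104  33  27  25  26  39  31  64  83  80 101 205 195 188 180 179 179 179 177 178 178 178 178 179 178 179
```

```bash
python3 - <<'E'
from rib import *
im,g=rib("top",(272,294,190,217)); w=np.clip(115-g,0,None)
pts=[]
for i in range(8,19):
    c=int(round(7.7+(i-7)*.31)); J=np.arange(c-2,c+4); pts.append((272+(w[i,J]*J).sum()/w[i,J].sum(),190+i))
P=unproj(im,pts,.011)
def ang(P):
    vx,vy,x,y=cv2.fitLine(P[:,:2].astype(np.float32),cv2.DIST_L2,0,.001,.001).ravel(); 
    if vx>0: vx,vy=-vx,-vy
    return np.degrees(np.arctan2(vy,vx)),(x,y),"y at x=.5348:",y+vy/vx*(.5348-x)
print(ang(P),P[0],P[-1])
im,g=rib("side",(304,332,250,268)); w=np.clip(95-g,0,None)
pts=[]
for j in range(6,19):
    c=9.3-(j-5)*.29; I=np.arange(int(c)-3,int(c)+4); I=I[(I>1)&(I<12)]; pts.append((304+j,250+(w[I,j]*I).sum()/w[I,j].sum()))
P=unproj(im,pts,.010); print(ang(P),P[0],P[-1])
# tongue edges in top, half-level crossings (level 140) left and right
im,g=rib("top",(272,294,190,217)); L=[];R=[]
for i in range(8,19):
    a=np.where(g[i,:10]<140)[0][0]
    L.append((272+a-(140-g[i,a])/(g[i,a-1]-g[i,a]),190+i))
    b=13+np.where(g[i,13:]>140)[0][0]
    R.append((272+b-(g[i,b]-140)/(g[i,b]-g[i,b-1]),190+i))
print(ang(unproj(im,L,.008)),ang(unproj(im,R,.008)))
E
```

```text
(np.float32(-157.0433), (np.float32(0.47550347), np.float32(0.041246165)), 'y at x=.5348:', np.float32(0.06636315)) [0.48498425 0.04520729 0.011     ] [0.46605596 0.03723564 0.011     ]
(np.float32(-157.01758), (np.float32(0.47744858), np.float32(0.04047162)), 'y at x=.5348:', np.float32(0.06479506)) [0.48750843 0.04458892 0.01      ] [0.46733649 0.03602844 0.01      ]
(np.float32(-156.86082), (np.float32(0.47471443), np.float32(0.055698905)), 'y at x=.5348:', np.float32(0.081376135)) (np.float32(-156.9342), (np.float32(0.47760013), np.float32(0.02738501)), 'y at x=.5348:', np.float32(0.051742464))
```

Both cameras put the mark at -157.0° and the elbow at about -91.7°, so the turn is about 65° clockwise, within the stated 0.6 to 1.3 rad. Next I approach and grip.

```bash
cat >> h.py <<'E'
def Rz(deg):
    a=np.radians(deg+180); return np.array([[np.cos(a),np.sin(a),0],[np.sin(a),-np.cos(a),0],[0,0,-1]])
C=np.array([.5345,.0667]); MARK=-157.0
def rep(s=""):
    S=r.get_state(); R=S["orientation"]; print(s,"t%.2f"%S["t"],S["ee_pos"].round(4),"ang %.2f"%(np.degrees(np.arctan2(R[1,0],R[0,0]))-180),"F",S["contact_force"].round(1),"Fy_tool %.1f"%(S["contact_force"]@R[:,1]),"Mz %.3f"%S["moment"][2],"w %.1fmm"%(S["width"]*93),"g %.1f"%S["grip_force"],"q7 %.2f"%S["q"][6])
E
python3 - <<'E'
from h import *
r.movep([*C,.22],Rz(-91.7)); rep("above")
print(r.servo_line([*C,.081],v=.12,stop_force=8)); rep("down")
r.set_gripper(0.,effort=8); rep("grip")
cv2.imwrite("pics/grip.png",r.get_image("side")["color"][120:320,180:420,::-1])
E
```

```text
above t3.33 [0.5348 0.0658 0.2199] ang -91.79 F [ 0.1 -0.8 -0.5] Fy_tool 0.1 Mz 0.074 w 93.0mm g 0.0 q7 -0.52
False
down t4.63 [0.5348 0.0667 0.0815] ang -91.70 F [-0.3 -0.3  0.5] Fy_tool -0.3 Mz 0.047 w 92.9mm g 0.0 q7 -0.66
grip t5.63 [0.5379 0.0672 0.0812] ang -91.74 F [10.3 -0.2 -8. ] Fy_tool 10.2 Mz -0.055 w 30.2mm g 8.0 q7 -0.66
```

View pics/grip.png

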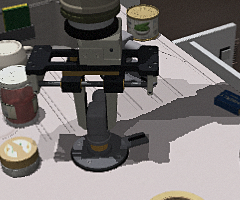

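The fingers hold the cheeks (30.2 mm). The arm has been drawn 3 mm in +x, so the axis is at x≈0.538. I'll recentre, then turn to 8° short.

```bash
sed -i 's/^C=np.array.*;/C=np.array([.538,.0667]);/' h.py; python3 - <<'E'
from h import *
r.servo_line([*C,.0812],v=.02); rep("centred")
r.set_gripper(0.,effort=15); rep("grip")
for a in (-110,-130,-149):
    r.servo_line([*C,.0812-np.radians(-91.7-a)*.001],v=.02,rot=Rz(a)); rep(a)
E
```

```text
centred t6.01 [0.5382 0.0671 0.0811] ang -91.69 F [ 1.5  2.8 -2.9] Fy_tool 1.4 Mz -0.048 w 29.8mm g 8.0 q7 -0.65
grip t6.22 [0.5382 0.0671 0.0812] ang -91.68 F [ 1.8  2.8 -4.2] Fy_tool 1.7 Mz -0.104 w 30.0mm g 15.0 q7 -0.65
-110 t6.69 [0.5386 0.067  0.0809] ang -109.78 F [ 4.5  3.3 -7.4] Fy_tool 3.1 Mz -0.065 w 29.4mm g 15.0 q7 -0.86
-130 t7.19 [0.539  0.0667 0.0805] ang -129.80 F [ 6.2  1.5 -8.6] Fy_tool 3.8 Mz -0.081 w 30.2mm g 15.0 q7 -1.08
-149 t7.67 [0.5393 0.0664 0.0802] ang -148.83 F [ 6.6  0.8 -8.5] Fy_tool 2.8 Mz -0.049 w 30.2mm g 15.0 q7 -1.28
```

```bash
python3 - <<'E'
from h import *
a=-156.6
r.servo_line([*C,.0801],v=.01,rot=Rz(a)); r.wait(.4); rep(a)
S=r.get_state(); p=S["ee_pos"]
r.servo_line([*(p[:2]),p[2]],v=.02,rot=Rz(a)); r.wait(.2); rep("relaxed")
r.set_gripper(1.0); rep("open")
p=r.get_state()["ee_pos"]
r.servo_line([p[0],p[1],.22],v=.15); rep("up")
r.movep([.31,-.45,.3],Rz(-156.6)); rep("away")
a=r.get_image("top")["color"][135:225,235:325,::-1]; b=r.get_image("side")["color"][200:300,240:340,::-1]
f=lambda x:cv2.convertScaleAbs(cv2.resize(x,(400,400),interpolation=cv2.INTER_CUBIC),alpha=1.6)
cv2.imwrite("pics/after.png",np.hstack([f(a),f(b)]))
E
```

```text
-156.6 t8.36 [0.5394 0.0662 0.0801] ang -156.43 F [ 7.2  0.6 -8.3] Fy_tool 2.3 Mz -0.081 w 30.1mm g 15.0 q7 -1.36
relaxed t8.81 [0.5395 0.0661 0.0801] ang -156.55 F [ 3.6  1.  -6.3] Fy_tool 0.5 Mz 0.138 w 29.7mm g 15.0 q7 -1.36
open t9.92 [0.5395 0.0662 0.0801] ang -156.60 F [0.2 0.9 0.1] Fy_tool -0.7 Mz 0.037 w 93.4mm g 0.0 q7 -1.36
up t11.00 [0.539  0.0661 0.2193] ang -156.60 F [ 0.5  0.  -1. ] Fy_tool 0.2 Mz 0.047 w 93.1mm g 0.0 q7 -1.36
away t13.05 [ 0.3109 -0.4493  0.2998] ang -156.51 F [-0.2  0.9 -0.7] Fy_tool -0.9 Mz 0.002 w 93.1mm g 0.0 q7 -0.15
```

View pics/after.png

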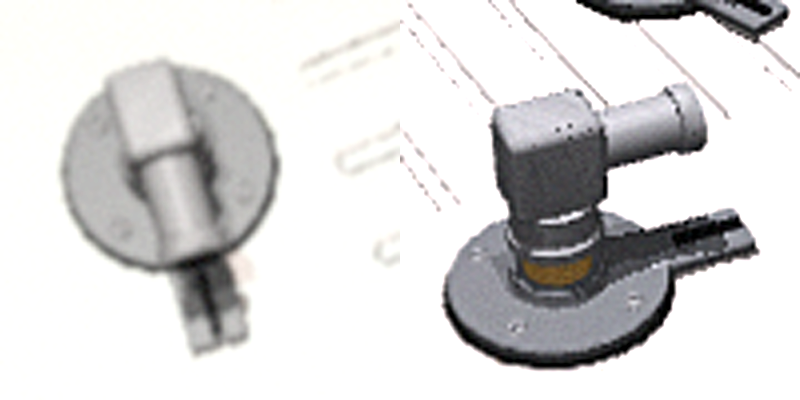

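The outlet now lies over the tongue and in line with the rib in both views, and the gripper is clear. I'll check the tube axis angle numerically in the side view.

```bash
python3 - <<'E'
from h import *
im=r.get_image("side"); g=cv2.cvtColor(im["color"],cv2.COLOR_RGB2GRAY).astype(float)
pts=[]
for u in range(293,306):
    col=g[210:250,u]; d=np.where(col<150)[0]; 
    lo=d[d<27]; a,b=lo[0],lo[-1]; lvl=150
    ya=a-(lvl-col[a])/(col[a-1]-col[a]); yb=b+(lvl-col[b])/(col[b+1]-col[b]); pts.append((u,210+(ya+yb)/2,ya,yb))
pts=np.array(pts); print(pts.round(2)[:, 1:].tolist())
P=unproj(im,pts[:,:2],.07); k=np.polyfit(P[:,0],P[:,1],1); print(np.degrees(np.arctan2(-k[0],-1)),P[[0,-1]])
# top: bisecting the tube by gradient extrema per row
im=r.get_image("top"); g=cv2.GaussianBlur(cv2.cvtColor(im["color"],cv2.COLOR_RGB2GRAY).astype(float),(0,0),.7)
for v in range(172,192,2): print(v,g[v,262:292].round().astype(int).tolist())
E
```

```text
[[228.04, 15.75, 20.33], [229.08, 16.0, 22.16], [226.69, 15.49, 17.9], [225.49, 15.22, 15.75], [226.09, 14.78, 17.4], [227.18, 15.05, 19.31], [228.0, 14.51, 21.5], [224.66, 14.21, 15.11], [225.23, 13.73, 16.73], [195.95, -0.1, -28.0], [195.27, -0.45, -29.0], [209.34, 0.19, -1.5], [216.34, 0.93, 11.75]]
-105.14369904988473 [[0.51376295 0.03839877 0.07      ]
 [0.49486453 0.00595524 0.07      ]]
172 [94, 79, 61, 51, 57, 74, 91, 106, 119, 128, 134, 133, 126, 119, 111, 101, 86, 70, 54, 45, 45, 64, 88, 104, 112, 116, 117, 117, 118, 117]
174 [99, 83, 69, 59, 64, 82, 102, 114, 121, 127, 134, 135, 132, 124, 116, 108, 96, 79, 59, 46, 46, 65, 87, 101, 108, 114, 117, 117, 116, 116]
176 [108, 90, 68, 56, 58, 75, 94, 108, 117, 124, 129, 134, 134, 128, 120, 113, 104, 90, 71, 55, 60, 83, 100, 108, 113, 116, 116, 114, 113, 114]
178 [117, 110, 95, 75, 63, 65, 82, 100, 112, 119, 124, 132, 137, 133, 126, 118, 110, 99, 83, 65, 62, 78, 96, 108, 114, 116, 116, 115, 114, 112]
180 [119, 118, 116, 109, 97, 85, 84, 93, 106, 116, 123, 130, 135, 136, 131, 123, 115, 106, 95, 77, 61, 62, 79, 99, 111, 115, 113, 109, 109, 111]
182 [118, 118, 119, 119, 117, 110, 98, 91, 98, 109, 118, 125, 131, 137, 135, 127, 120, 112, 102, 89, 71, 61, 70, 90, 105, 114, 117, 118, 118, 117]
184 [112, 114, 116, 118, 119, 117, 109, 97, 95, 103, 113, 121, 127, 134, 137, 133, 125, 116, 108, 98, 85, 77, 86, 98, 107, 114, 118, 118, 112, 97]
186 [111, 110, 112, 117, 119, 119, 116, 107, 98, 98, 107, 115, 121, 128, 133, 133, 127, 120, 116, 110, 101, 93, 91, 94, 102, 110, 112, 104, 85, 76]
188 [110, 109, 112, 117, 119, 120, 120, 113, 101, 96, 101, 108, 116, 124, 130, 131, 130, 126, 119, 114, 108, 99, 90, 86, 88, 88, 82, 77, 89, 118]
190 [116, 119, 120, 120, 120, 121, 121, 116, 104, 98, 103, 110, 118, 125, 127, 125, 120, 110, 100, 92, 85, 79, 71, 65, 62, 65, 83, 114, 142, 157]
```

```bash
python3 - <<'E'
from h import *
def ang(P): k=np.polyfit(P[:,0],P[:,1],1)[0]; return np.degrees(np.arctan2(-k,-1))
im=r.get_image("top"); g=cv2.GaussianBlur(cv2.cvtColor(im["color"],cv2.COLOR_RGB2GRAY).astype(float),(0,0),.7)
pts=[]
for v in range(173,186):
    J=np.arange(268,281); w=np.clip(g[v,J]-112,0,None); pts.append((( w*J).sum()/w.sum(),v))
print("top ridge",ang(unproj(im,pts,.08)))
im=r.get_image("side"); g=cv2.cvtColor(im["color"],cv2.COLOR_RGB2GRAY).astype(float)
up=[];lo=[]
for u in range(293,306):
    c=np.r_[g[:,u]]; d=c[1:]-c[:-1]; 
    a=218+np.argmin(d[218:231]); n=np.abs(np.minimum(d[a-2:a+3],0)); up.append((u,(n*np.arange(a-2,a+3)).sum()/n.sum()+.5))
    a=232+np.argmax(d[232:246]); n=np.maximum(d[a-2:a+3],0); lo.append((u,(n*np.arange(a-2,a+3)).sum()/n.sum()+.5))
up,lo=np.array(up),np.array(lo); print(up[:,1].round(1),lo[:,1].round(1))
fit=lambda p:np.c_[p[:,0],np.polyval(np.polyfit(p[:,0],p[:,1],1),p[:,0])]
print("side axis",ang(unproj(im,(fit(up)+fit(lo))/2,.07)))
E
```

```text
top ridge -156.8580655146896
[225.7 225.8 225.5 225.1 224.7 224.8 224.4 224.1 223.7 223.5 223.5 222.6
 222. ] [241.7 241.5 241.  241.1 240.5 240.5 240.  240.  239.5 239.3 239.  238.7
 238.5]
side axis -155.55381218353222
```

Both views put the outlet at -156.9° and -155.6°, and the gripper angle at release was -156.6°. The mark is at -157.0°, so it is aligned with no overrun.

```bash
python3 -c "
from bench import r
print(r.job_done())"
```

```text
the job is handed in; nothing more can be done
None
```

The elbow is screwed clockwise about 65° to its mark, stopped about 0.4° short by the gripper's angle with no measured overrun, and released; the tee was not touched, and the job is handed in.

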